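Draw an instrument case out of the draining rack

ROBOT

A 6-joint arm with a two-finger parallel gripper is mounted at the origin on the work surface. World frame = base frame: x ahead of the robot, y to its left, z up, the work surface at z = 0. Lengths are in m, angles in rad, forces in N, time in s.
With the tool pointing down it reaches from about 0.35 to 0.775 m from the base axis. Payload 5.5 kg.
Tool frame: the origin (TCP) lies between the finger pads; the fingertips stand 8 mm ahead of it and the grasp point (between the pads) lies 11 mm behind it; z points along the fingers, y is the line along which they close (so a half turn about z gives the same grasp; the last joint's range is limited). The gripper opens to 85 mm and grips with 20 to 120 N. Pads are 22 mm wide; open, the fingers measure 114 mm over their backs; the gripper's body (76 mm by 85 mm) begins 54 mm behind the grasp point. The pads swing forward as they close: fully open they stand 13 mm farther back than shut.
Start: joints at [0.96, 0.313, 0.046, 1.304, 0, 1.431], TCP at [0.261, 0.512, 0.239] pointing down, gripper open.
Joint ranges: [-2.76, 2.76], [-0.86, 1.69], [-1.03, 1.26], [-2.2, 2.34], [-1.47, 1.5], [-3.14, 3.14]. Speed limits (rad/s): [2.57, 2.57, 3.14, 3.14, 3.14, 3.14].

INTERFACE

Orientations are given as a unit quaternion [w, x, y, z].
In Python, from workcell import status, vision, job gives the robot as it stands. The module is installed in compiled form; this text tells all that it offers.
- The arm moves only by the tool apply_moves, never from a script. Its argument "moves" is one flat list of numbers, 6 for each row, row after row: the shift along the world's x, y, z in units of 25 mm (1.0 is 25 mm), then the turn, a rotation vector about the world's x, y, z in rad. In form: [x, y, z, rx, ry, rz, x, y, z, rx, ry, rz, ...]. A call has 1 to 20 rows; each row is the pose to reach, as a shift and turn from the pose commanded when the call began; what a row does not reach only later rows make up. A row lasts 1/12 s, in which the tool goes at most 41.7 mm and 7.16 degrees, less where a joint would pass 70% of its speed; a pose out of reach is approached as far as the arm can. A call with a gripper value outside its range is refused whole. "claw" is the opening in per cent of the stroke, from 0 (shut) to 100 (fully open), set as the call begins (left out, the last holds). The fingers move at their own pace and stop on an object; "newtons" is the grip in N (left out, the last holds). Time passes only in rows, so rows that repeat a pose let the fingers close. It gives the time, the measured TCP pose, the force, the opening and the grip force at its end, in the units of the state.
- status.get_state(): the state, without advancing time (a new reading comes with each control period).
- vision.read_camera(name): name is "scene" or "side" or "wrist"; returns a dict with "image" (480x640x3 uint8, blue, green, red), "camera_matrix" (3x3 intrinsics, pixels), "camera_from_world" (4x4, takes a point from world to camera coordinates). Camera axes: x right, y down, z forward; pixel columns grow to the right and rows downward; lengths in m; the calibration is good to about 2 mm. A picture is of the moment at which its call begins. There is no depth.
- job.hand_in(): hands the job in; it is judged then, once.
The state is a dict: "clock": time; "joint_pos": joint angles; "qvel": joint speeds; "tau": joint torques, N m; "tcp_pos": TCP position; "orientation": TCP orientation; "wrist_force": force on the tool from outside, world axes, zero at the start; "ft_torque": the same for the moment, N m; "finger_gap": finger opening in m; "grip_force": force on a finger pad.
Only numpy, scipy, OpenCV 4.12 (cv2) and the standard library are available. Lean on these libraries where they do the work, as an engineer would, in place of code of your own. Each camera call takes 0.05 s, during which the arm holds its last target. There are 200 camera calls.

TASK

The long steel instrument case with the blue end caps has finished draining in the lower tray of the rack: lift its end that faces the steriliser tray over the drip tray's lip and draw it out endwise from under the wire shelf. Then lay it down gently, flat and right way up, inside the steriliser tray and lengthwise in it, let go and leave everything else where it stands.

Things in the scene. Friction and masses are not known exactly. Their poses are not given: they have to be found in the camera images.
- case: The case to move: slim closed box of perforated steel, 34 wide (its x) x 290 long (y) x 36 high (z), 26 mm blue caps flush on both ends, 0.25 to 0.5 kg, balanced at mid-length; flat sides to grip. Origin: centre of its underside; z is up through its lid. Loose in either lane of the rack, its y along the rack's y within a few degrees, its near (-y) end 10 to 28 mm behind the lip.
- case_near (a point): Lower edge of the case's end nearest the lip (its -y end), mid-width, on the underside: 145 mm from the case's origin.
- case_far (a point): The same point at the case's other end (its +y end), 145 mm from the origin.
- rack: Two-tier draining rack, fixed, long along its y. Origin: centre of its underside on the bench. Lower tier: white drip tray 270 (x) x 350 (y), floor at 16 mm, walls 4 mm thick all round with tops at 52 mm. Two lanes at rack x = -50 and +50 mm. The way out is over the lip at the -y end. Posts of the upper shelf only at x = +-141, y = -60 and 100 mm, so the -y end is open.
- rack_lip (a point): Middle of the top edge of the drip tray's wall at the -y end (the lip to be cleared): rack (0, -173, 52) mm.
- rack_ribs (a point): Middle of the lower tier at the height of its drain ribs, 28 mm above the bench: the cases lie on these with their undersides at 28 mm. Five ribs across, 6 mm thick, 12 mm above the floor, at rack y = -85, -30, 30, 85 and 140 mm, so the cases' near ends stand clear of the floor.
- shelf_edge (a point): Middle of the -y edge of the wire shelf over the drip tray, at its underside: rack (0, -157, 196) mm. The shelf, of round bars, top at 203 mm, spans rack x +-141, y +-157 mm with a 22 mm guard rail on its long sides and loose things on it. It covers all but the last few mm of the cases: a tool straight down is blocked, one leaning in by 30 to 45 degrees gets under it.
- tray: Steriliser tray, perforated metal, fixed to the bench, 140 (x) x 360 (y) x 20 mm high, wall 4 mm, so 132 x 352 mm inside. Origin: centre of its underside on the bench; its long axis is its y.
- tray_floor (a point): Centre of the tray's inner floor, 4 mm above the bench, 16 mm below the rim.
- other_case: Leave alone: an equal case with orange caps in the rack's other lane, about 100 mm beside, loose. Origin: centre of its underside.
- bowl: Steel bowl, 116 diameter x 50 high, loose on the wire shelf. Origin: centre of its underside.
- beaker: White plastic beaker, 68 diameter x 85 high, loose on the wire shelf. Origin: centre of its underside.
- dish: Steel instrument dish, 100 x 160 x 35 high, loose on the wire shelf. Origin: centre of its underside.
- soap: White pump bottle, 68 diameter, 190 high, loose on the bench beyond the rack and tray. Origin: centre of its underside.
- rinse: White rinse bottle with blue cap, 72 diameter, 190 high, loose on the bench beyond the rack. Origin: centre of its underside.
- wipes: Round wipes tub, 90 diameter, 140 high, loose on the bench beyond the tray. Origin: centre of its underside.

How it is judged:
By the outcome, as a careful person would: the job done as asked, in the order asked, and still so for the second after the job is handed in, with the robot touching nothing.
It also fails if it takes over 54 s, if anything falls off the work surface, if the arm or the gripper's body presses on something with over 40 N, if the wrist force passes 120 N, or if a joint passes its speed limit or range.

## Working session

There is one attempt and no reset: what is moved stays moved. The work goes in short steps, Python scripts to look and compute and a tool call to move; the robot and the scene stay as the last step left them, time stands still between calls to the robot, and variables do not carry over. Pictures are saved under pics/ and viewed, at most 10 in all, crops included, and the job is handed in when it is done.

Besides the shell and the picture viewer there is one more tool, called in YAML: its name, and indented under it one key for each argument. apply_moves: Moves the arm, as the interface text tells. Its arguments: {"type":"object","properties":{"moves":{"type":"array","items":{"type":"number"}},"claw":{"type":"number"},"newtons":{"type":"number"}},"required":["moves"]}

```bash
mkdir -p pics; python3 - <<'E'
from workcell import status,vision
import cv2,numpy as np
s=status.get_state(); print({k:np.round(v,3) for k,v in s.items()})
for n in("scene","side"):
    r=vision.read_camera(n); cv2.imwrite(f"pics/{n}0.png",r["image"])
    np.savez(f"{n}.npz",K=r["camera_matrix"],T=r["camera_from_world"])
    T=r["camera_from_world"]; print(n,(-T[:3,:3].T@T[:3,3]).round(3),T[:3,:3].round(2).tolist())
E
```

```text
{'clock': np.float64(0.0), 'joint_pos': array([ 0.96 ,  0.314,  0.045,  1.304, -0.   ,  1.431]), 'qvel': array([ 0.001, -0.001,  0.001, -0.001, -0.   , -0.   ]), 'tau': array([-1.0000e-03, -4.8063e+01,  2.9853e+01,  1.9000e-02, -0.0000e+00,
        0.0000e+00]), 'tcp_pos': array([0.261, 0.512, 0.238]), 'orientation': array([-0.   ,  0.233,  0.972, -0.001]), 'wrist_force': array([-0.761, -0.328, -0.046]), 'ft_torque': array([-0.038, -0.02 , -0.043]), 'grip_force': np.float64(0.0), 'finger_gap': np.float64(0.085)}
scene [ 0.7   -0.398  1.331] [[0.96, 0.28, 0.01], [0.26, -0.91, -0.33], [-0.08, 0.32, -0.94]]
side [0.999 0.361 1.637] [[-0.64, 0.77, -0.0], [0.73, 0.61, -0.33], [-0.25, -0.21, -0.95]]
```

View pics/scene0.png

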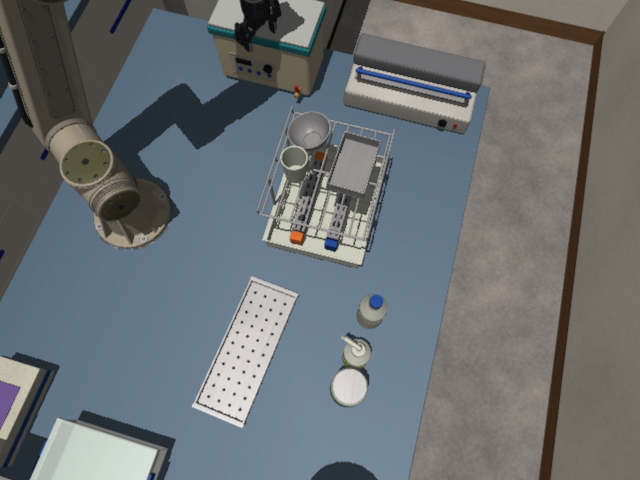

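View pics/side0.png

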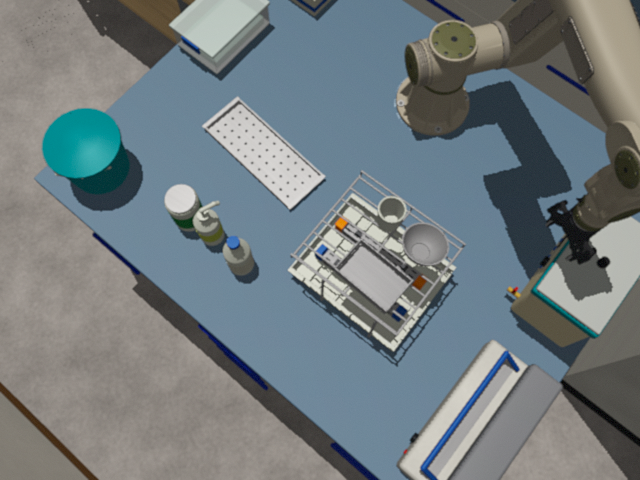

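The scene picture shows the blue case's near end at about (332,243), the lip corners at (264,240) and (362,265), and the tray corners at (252,279), (298,293), (241,426) and (194,405). The side picture puts the blue near cap at about (321,251). I'll turn these into rough positions.

```bash
cat > h.py <<'E'
import numpy as np,cv2
from workcell import status,vision
def cam(n):
    r=vision.read_camera(n); return r["image"],r["camera_matrix"],r["camera_from_world"]
def ray(K,T,u,v):
    R=T[:3,:3]; return -R.T@T[:3,3], R.T@np.linalg.solve(K,[u,v,1.])
def pix(K,T,u,v,z):
    c,d=ray(K,T,u,v); return c+d*(z-c[2])/d[2]
def proj(K,T,P):
    q=np.atleast_2d(P)@T[:3,:3].T+T[:3,3]; q=q@K.T; return q[:,:2]/q[:,2:]
E
python3 - <<'E'
from h import *
s=np.load("scene.npz"); d=np.load("side.npz")
print(s["K"][0,0],d["K"][0,0])
for n,m,u,v,z in [("lipA",s,264,240,.052),("lipB",s,362,265,.052),("t1",s,252,279,.02),("t2",s,298,293,.02),("t3",s,241,426,.02),("t4",s,194,405,.02),("blue near top",s,332,240,.064),("orange",s,297,238,.064),
 ("s t1",d,324,178,.02),("s t2",d,291,207,.02),("s t3",d,204,126,.02),("s t4",d,238,98,.02),("s blue",d,321,251,.064),("lipcornerB",d,289,269,.052),("soap",s,357,350,.1),("rinse",s,375,302,.19)]:
  print(n,pix(m["K"],m["T"],u,v,z).round(3))
for n,m in(("scene",s),("side",d)):
  im=cv2.imread(f"pics/{n}0.png")
  c=im[170:290,250:410] if n=="scene" else im[190:310,270:430]
  cv2.imwrite(f"pics/{n}z.png",cv2.resize(c,None,fx=5,fy=5,interpolation=cv2.INTER_CUBIC))
E
```

```text
484.1556623280719 612.752134442775
lipA [0.415 0.013 0.052]
lipB [0.698 0.018 0.052]
t1 [ 0.412 -0.097  0.02 ]
t2 [ 0.548 -0.1    0.02 ]
t3 [ 0.511 -0.471  0.02 ]
t4 [ 0.378 -0.457  0.02 ]
blue near top [0.6   0.062 0.064]
orange [0.504 0.04  0.064]
s t1 [ 0.412 -0.09   0.02 ]
s t2 [ 0.541 -0.105  0.02 ]
s t3 [ 0.51  -0.473  0.02 ]
s t4 [ 0.374 -0.459  0.02 ]
s blue [0.599 0.053 0.064]
lipcornerB [0.69  0.017 0.052]
soap [ 0.743 -0.217  0.1  ]
rinse [ 0.752 -0.108  0.19 ]
```

View pics/scenez.png

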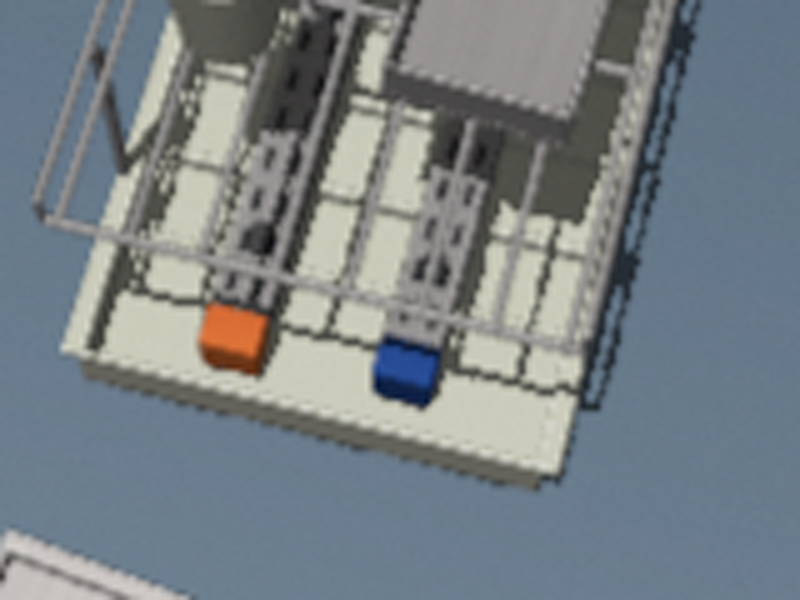

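Zoomed crop: the blue cap's front top edge is at about (375–437, 392) and the orange cap's at about (200–265, 365). The lip runs from (65,350) to (555,475). Next I'll move in front of the rack at height with the tool leaning, and take a wrist view.

```bash
cat >> h.py <<'E'
from scipy.spatial.transform import Rotation as Ro
def tool(lean,yaw,sgn=1):   # lean rad toward case +y, yaw of case about z
    d=np.array([-np.sin(yaw),np.cos(yaw),0]); y=sgn*np.array([np.cos(yaw),np.sin(yaw),0])
    z=np.sin(lean)*d-np.array([0,0,np.cos(lean)])
    return Ro.from_matrix(np.c_[np.cross(y,z),y,z])
def cur():
    s=status.get_state(); q=s["orientation"]; return np.array(s["tcp_pos"]),Ro.from_quat([*q[1:],q[0]])
def delta(p,R):
    p0,R0=cur(); return ((np.array(p)-p0)/.025).round(2),(R*R0.inv()).as_rotvec().round(3)
E
python3 - <<'E'
from h import *
print(delta([.6,-.12,.25],tool(np.radians(35),-.02)))
print(delta([.6,-.12,.25],tool(0,-.02)))
E
```

```text
(array([ 13.58, -25.28,   0.46]), array([ 0.552,  0.329, -1.084]))
(array([ 13.58, -25.28,   0.46]), array([ 1.00e-03, -2.00e-03, -1.12e+00]))
```

apply_moves:
  moves: [0, 0, 3, 0, 0, 0, 1, -2, 6, 0, 0, -0.1, 2, -4, 8, 0, 0, -0.2, 3, -5.5, 8.5, 0, 0, -0.3, 4, -7, 8.5, 0, 0, -0.4, 5, -8.5, 8.5, 0, 0, -0.5, 6, -10, 8.5, 0, 0, -0.6, 6.8, -11.5, 8.5, 0, 0, -0.7, 7.6, -13, 8.5, 0, 0, -0.8, 8.4, -14.5, 8.5, 0, 0, -0.9, 9.2, -16, 8.5, 0, 0, -1.0, 10, -17.5, 8.5, 0, 0, -1.12, 11, -19, 8.5, 0, 0, -1.12, 12, -20.5, 8.5, 0, 0, -1.12, 13, -22, 8.5, 0, 0, -1.12, 13.6, -23.5, 8, 0, 0, -1.12, 13.6, -25.3, 7, 0, 0, -1.12, 13.6, -25.3, 6, 0.1, 0.06, -1.1, 13.6, -25.3, 5, 0.2, 0.12, -1.1, 13.6, -25.3, 4, 0.3, 0.18, -1.1]
  claw: 100

```text
clock: 1.77
tcp_pos: [0.5959, -0.1056, 0.3649]
orientation: [-0.114, 0.701, 0.694, 0.121]
wrist_force: [1.1, -0.6, -1.1]
finger_gap: 0.0854
grip_force: 0.0
```

```bash
python3 - <<'E'
from h import *
print(cur()[0].round(3),cur()[1].as_matrix().round(2).tolist(),status.get_state()["joint_pos"].round(2))
print(delta([.6,-.12,.22],tool(np.radians(38),-.02)))
E
```

```text
[ 0.596 -0.106  0.365] [[0.01, 1.0, 0.01], [0.94, -0.01, 0.33], [0.33, 0.01, -0.94]] [-0.46  0.47  0.54  1.78  0.3   1.1 ]
(array([ 0.17, -0.58, -5.8 ]), array([ 0.329,  0.003, -0.006]))
```

apply_moves:
  moves: [0.1, -0.6, -1, 0.1, 0, 0, 0.1, -0.6, -2, 0.2, 0, 0, 0.1, -0.6, -3, 0.33, 0, 0, 0.1, -0.6, -4, 0.33, 0, 0, 0.1, -0.6, -5, 0.33, 0, 0, 0.1, -0.6, -5.8, 0.33, 0, 0, 0.1, -0.6, -5.8, 0.33, 0, 0, 0.1, -0.6, -5.8, 0.33, 0, 0]

```text
clock: 2.43
tcp_pos: [0.5961, -0.1176, 0.2177]
orientation: [-0.231, 0.673, 0.664, 0.23]
wrist_force: [0.8, 0.1, 0.3]
finger_gap: 0.0859
grip_force: 0.0
```

```bash
python3 - <<'E'
from h import *
print(cur()[0].round(3),cur()[1].as_matrix().round(2).tolist(),status.get_state()["joint_pos"].round(2))
im,K,T=cam("wrist"); cv2.imwrite("pics/w1.png",im); np.savez("w1.npz",K=K,T=T)
E
```

```text
[ 0.596 -0.118  0.218] [[0.01, 1.0, 0.0], [0.79, -0.01, 0.62], [0.62, -0.01, -0.79]] [-0.58  0.64  0.33  1.66  0.54  0.89]
```

View pics/w1.png

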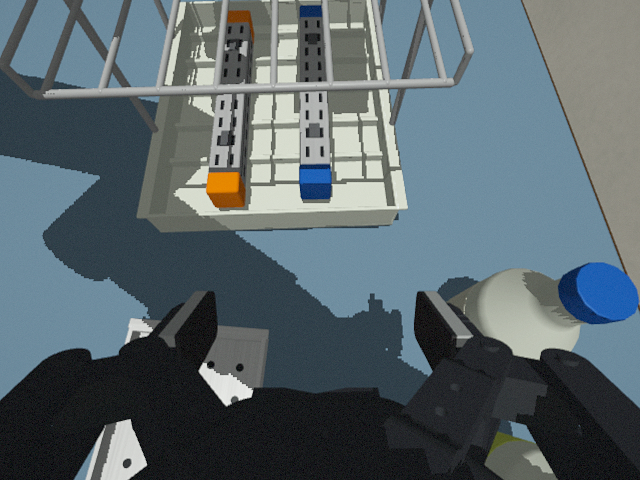

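The wrist view is clear. The blue lid's near edge runs (300,193) to (331,193), its far end is at about (299–322, 6), and the lip's outer corners are (138,215) and (407,208).

```bash
python3 - <<'E'
from h import *
w=np.load("w1.npz");K,T=w["K"],w["T"]; im=cv2.imread("pics/w1.png").astype(int)
hsv=cv2.cvtColor(im.astype(np.uint8),cv2.COLOR_BGR2HSV)
m=cv2.inRange(hsv,(105,150,40),(125,255,255)); m[230:]=0
n,l,st,ce=cv2.connectedComponentsWithStats(m)
print([s.tolist() for s in st[1:] if s[4]>20])
for r in (165,172,180,188,191,194,197,200):
    c=np.where(m[r,290:345])[0]; print(r,c.min()+290 if len(c) else 0,c.max()+290 if len(c) else 0,im[r,315])
for n,u,v,z in [("n1",300,194,.064),("n2",331,193,.064),("f1",300,7,.064),("f2",322,7,.064),("lipA",138,216,.052),("lipB",407,208,.052),("on1",208,176,.064)]:
  print(n,pix(K,T,u,v,z).round(4))
E
```

```text
[[300, 6, 22, 11, 236], [299, 165, 32, 34, 1033]]
165 300 329 [81 36 11]
172 300 330 [185 101  39]
180 299 330 [185 102  37]
188 300 330 [105  51  18]
191 301 329 [107  57  26]
194 301 329 [101  51   9]
197 301 329 [98 52  4]
200 0 0 [101 109 102]
n1 [0.5818 0.0291 0.064 ]
n2 [0.6141 0.0298 0.064 ]
f1 [0.5799 0.326  0.064 ]
f2 [0.6104 0.3254 0.064 ]
lipA [0.41   0.0119 0.052 ]
lipB [0.695  0.0173 0.052 ]
on1 [0.4831 0.0526 0.064 ]
```

```bash
python3 - <<'E'
from h import *
w=np.load("w1.npz");K,T=w["K"],w["T"]; im=cv2.imread("pics/w1.png")
print([(r,int(im[r,312].sum()),int(im[r,325].sum())) for r in range(164,203)])
for r in(182,184,186,188): print(r,pix(K,T,315,r,.064).round(4))
for r in(199,200): print(r,pix(K,T,315,r,.028).round(4))
c=[(pix(K,T,a,r,.064)+pix(K,T,b+1,r,.064))/2 for a,b,r in[(299,330,180),(300,330,173),(300,321,9)]]; print(np.round(c,4))
print(pix(K,T,311,6,.064).round(4))
E
```

```text
[(164, 303, 249), (165, 132, 129), (166, 157, 150), (167, 145, 141), (168, 129, 156), (169, 278, 283), (170, 317, 317), (171, 310, 313), (172, 317, 307), (173, 304, 314), (174, 310, 302), (175, 313, 316), (176, 308, 305), (177, 318, 304), (178, 322, 318), (179, 310, 291), (180, 315, 313), (181, 315, 320), (182, 309, 312), (183, 206, 205), (184, 161, 155), (185, 197, 187), (186, 195, 206), (187, 193, 165), (188, 172, 193), (189, 154, 189), (190, 186, 182), (191, 179, 194), (192, 168, 178), (193, 153, 159), (194, 171, 174), (195, 172, 182), (196, 172, 181), (197, 171, 152), (198, 165, 187), (199, 242, 293), (200, 310, 328), (201, 322, 313), (202, 292, 286)]
182 [0.5976 0.0434 0.064 ]
184 [0.5975 0.041  0.064 ]
186 [0.5975 0.0385 0.064 ]
188 [0.5975 0.0361 0.064 ]
199 [0.5973 0.0431 0.028 ]
200 [0.5973 0.0418 0.028 ]
[[0.5976 0.0459 0.064 ]
 [0.5982 0.0546 0.064 ]
 [0.5951 0.3215 0.064 ]]
[0.5952 0.3278 0.064 ]
```

```bash
python3 - <<'E'
from h import *
w=np.load("w1.npz");T=w["T"]; p,R=cur(); C=-T[:3,:3].T@T[:3,3]
print("cam in tool",R.inv().apply(C-p).round(3))
th=np.radians(40);Rt=tool(th,.009); z=Rt.as_matrix()[:,2]
g=np.array([.5975,.061,.050]); P=g+.011*z; print("tcp",P)
print("cam at grasp",P+Rt.apply(R.inv().apply(C-p)))
print(delta(P-.1*z,Rt),delta(P,Rt))
E
```

```text
cam in tool [ 0.067  0.001 -0.133]
tcp [0.59743636 0.06807038 0.04157351]
cam at grasp [0.59837345 0.03403596 0.18711574]
(array([ 0.05,  4.86, -4.04]), array([ 0.035, -0.003,  0.02 ])) (array([ 0.03,  7.44, -7.11]), array([ 0.035, -0.003,  0.02 ]))
```

```bash
python3 - <<'E'
from h import *
th=np.radians(47);Rt=tool(th,.009); z=Rt.as_matrix()[:,2]
g=np.array([.5975,.0575,.050]); P=g+.011*z; print("tcp",P)
for b in(.1,.05,0):print(delta(P-b*z,Rt))
E
```

```text
tcp [0.5974276  0.06554456 0.04249802]
(array([ 0.05,  4.41, -4.34]), array([ 0.158, -0.003,  0.02 ]))
(array([ 0.04,  5.87, -5.71]), array([ 0.158, -0.003,  0.02 ]))
(array([ 0.03,  7.33, -7.07]), array([ 0.158, -0.003,  0.02 ]))
```

apply_moves:
  moves: [0, 0.8, -1.5, 0.1, 0, 0.02, 0, 1.8, -2.6, 0.16, 0, 0.02, 0, 3.1, -3.5, 0.16, 0, 0.02, 0, 4.4, -4.35, 0.16, 0, 0.02, 0, 5.2, -5.05, 0.16, 0, 0.02, 0, 5.9, -5.7, 0.16, 0, 0.02, 0, 5.9, -5.7, 0.16, 0, 0.02]

```text
clock: 3.07
tcp_pos: [0.5956, 0.0333, 0.0755]
orientation: [-0.286, 0.644, 0.652, 0.28]
wrist_force: [-0.9, -0.0, 0.6]
finger_gap: 0.0855
grip_force: 0.0
```

```bash
python3 - <<'E'
from h import *
th=np.radians(47);Rt=tool(th,.009)
print(status.get_state()["joint_pos"].round(2),delta([.5974,.0655,.0425],Rt))
im,K,T=cam("wrist"); cv2.imwrite("pics/w2.png",im); np.savez("w2.npz",K=K,T=T)
print(-T[:3,:3].T@T[:3,3])
E
```

```text
[-0.42  0.7  -0.02  1.28  0.73  0.97] (array([ 0.07,  1.29, -1.32]), array([-0.003, -0.004, -0.005]))
[ 0.5977432  -0.018802    0.21718046]
```

View pics/w2.png

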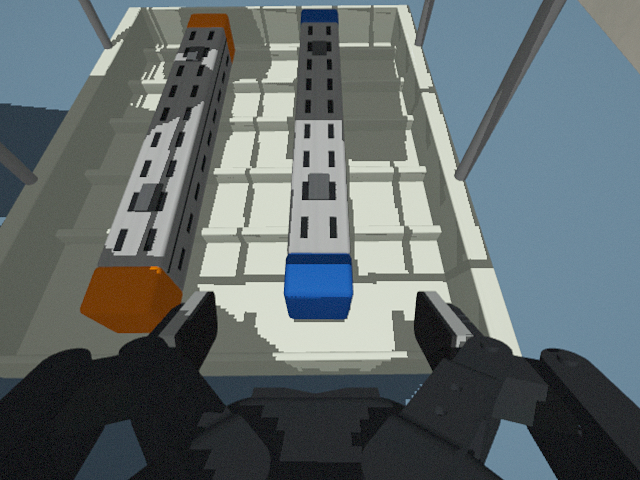

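Wrist close-up: the blue cap lid spans columns 285–352 with its front edge near row 292, centred between the fingers. The orange cap's corner is at (181,295), outside the left finger. I'll check the numbers once and then go in.

```bash
python3 - <<'E'
from h import *
w=np.load("w2.npz");K,T=w["K"],w["T"]
for u,v,z in[(286,292,.064),(353,292,.064),(320,319,.028),(303,12,.064),(338,12,.064),(181,295,.064),(320,355,.052)]: print(pix(K,T,u,v,z).round(4))
E
```

```text
[0.5818 0.0444 0.064 ]
[0.6148 0.0448 0.064 ]
[0.5988 0.0427 0.028 ]
[0.5809 0.324  0.064 ]
[0.6136 0.3241 0.064 ]
[0.5302 0.0422 0.064 ]
[0.5988 0.0172 0.052 ]
```

apply_moves:
  moves: [0.08, 0, 0, 0, 0, 0, 0.08, 0.4, -0.4, 0, 0, 0, 0.08, 0.9, -0.9, 0, 0, 0, 0.08, 1.3, -1.3, 0, 0, 0, 0.08, 1.3, -1.3, 0, 0, 0]
  claw: 68

```text
clock: 3.53
tcp_pos: [0.5992, 0.062, 0.0439]
orientation: [-0.284, 0.645, 0.651, 0.281]
wrist_force: [-1.0, 0.2, 0.1]
finger_gap: 0.0581
grip_force: 0.0
```

apply_moves:
  moves: [0, 0, 0, 0, 0, 0, 0, 0, 0, 0, 0, 0, 0, 0, 0, 0, 0, 0, 0, 0, 0, 0, 0, 0, 0, 0, 0, 0, 0, 0, 0, 0, 0, 0, 0, 0]
  claw: 0
  newtons: 50

```text
clock: 4.03
tcp_pos: [0.6, 0.0605, 0.0453]
orientation: [-0.283, 0.646, 0.651, 0.281]
wrist_force: [-1.9, -4.0, 6.6]
finger_gap: 0.0333
grip_force: 51.7
```

apply_moves:
  moves: [0, -0.2, 0.2, 0, 0, 0, 0, -0.4, 0.5, -0.01, 0, 0, 0, -0.5, 0.8, -0.02, 0, 0, 0, -0.6, 1.1, -0.03, 0, 0, 0, -0.65, 1.4, -0.04, 0, 0, 0, -0.7, 1.6, -0.05, 0, 0, 0, -0.7, 1.6, -0.05, 0, 0, 0, -0.7, 1.6, -0.05, 0, 0]

```text
clock: 4.7
tcp_pos: [0.599, 0.0446, 0.0843]
orientation: [-0.268, 0.652, 0.658, 0.264]
wrist_force: [-0.8, 0.1, -3.9]
finger_gap: 0.0334
grip_force: 50.8
```

```bash
python3 - <<'E'
from h import *
im,K,T=cam("wrist"); cv2.imwrite("pics/w3.png",im); np.savez("w3.npz",K=K,T=T)
b=cam("side")[0][190:310,270:430]; cv2.imwrite("pics/w3.png",np.hstack([cv2.resize(im,(400,300)),cv2.resize(b,(400,300))]))
print(-T[:3,:3].T@T[:3,3])
E
```

```text
[ 6.00509046e-01 -1.22838271e-04  2.28459596e-01]
```

View pics/w3.png

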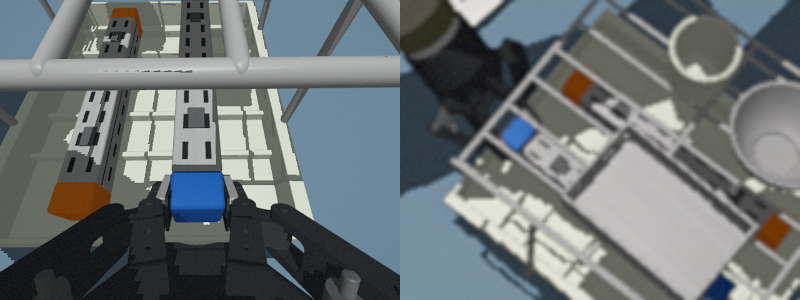

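The case is gripped and its near end is raised over the lip. Next I'll draw it about 125 mm out.

apply_moves:
  moves: [0, -0.4, 0.05, -0.01, 0, 0, 0, -0.9, 0.1, -0.02, 0, 0, 0, -1.4, 0.15, -0.03, 0, 0, 0, -1.9, 0.2, -0.04, 0, 0, 0, -2.4, 0.25, -0.05, 0, 0, 0, -2.9, 0.3, -0.06, 0, 0, 0, -3.4, 0.35, -0.07, 0, 0, 0, -3.9, 0.4, -0.08, 0, 0, 0, -4.4, 0.4, -0.09, 0, 0, 0, -4.8, 0.4, -0.1, 0, 0, 0, -5.05, 0.4, -0.1, 0, 0, 0, -5.05, 0.4, -0.1, 0, 0, 0, -5.05, 0.4, -0.1, 0, 0]

```text
clock: 5.88
tcp_pos: [0.5987, -0.0819, 0.0935]
orientation: [-0.236, 0.665, 0.67, 0.231]
wrist_force: [-0.5, -0.6, -3.2]
finger_gap: 0.0333
grip_force: 50.8
```

```bash
python3 - <<'E'
from h import *
im,K,T=cam("wrist"); np.savez("w4.npz",K=K,T=T); cv2.imwrite("w4full.png",im)
b,K2,T2=cam("scene"); c=b[170:290,250:410]; cv2.imwrite("pics/w4.png",np.hstack([cv2.resize(im,(400,300)),cv2.resize(c,(400,300))]))
E
```

```text
(no output)
```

View pics/w4.png

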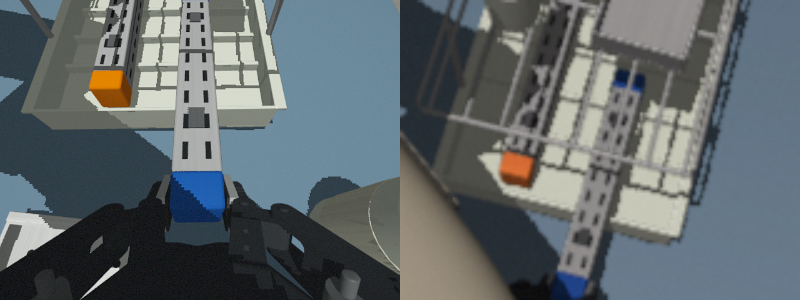

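apply_moves:
  moves: [0, 0, -0.1, 0, 0, 0, 0, 0, -0.15, 0, 0, 0, 0, 0, -0.15, 0, 0, 0]

```text
clock: 6.23
tcp_pos: [0.5985, -0.0811, 0.0894]
orientation: [-0.236, 0.665, 0.67, 0.231]
wrist_force: [1.0, 0.0, -2.9]
finger_gap: 0.0333
grip_force: 50.7
```

apply_moves:
  moves: [0, 0, -0.1, 0, 0, 0, 0, 0, -0.16, 0, 0, 0, 0, 0, -0.16, 0, 0, 0]

```text
clock: 6.48
tcp_pos: [0.5985, -0.0815, 0.0855]
orientation: [-0.236, 0.665, 0.67, 0.231]
wrist_force: [0.3, 0.2, -3.6]
finger_gap: 0.0333
grip_force: 50.7
```

apply_moves:
  moves: [0, 0, -0.1, 0, 0, 0, 0, 0, -0.2, 0, 0, 0, 0, 0, -0.2, 0, 0, 0]

```text
clock: 6.73
tcp_pos: [0.5989, -0.0819, 0.0822]
orientation: [-0.235, 0.665, 0.67, 0.232]
wrist_force: [-1.2, -1.9, 5.3]
finger_gap: 0.0333
grip_force: 51.9
```

```bash
python3 - <<'E'
from h import *
im,K,T=cam("wrist"); np.savez("w5.npz",K=K,T=T); cv2.imwrite("pics/w5.png",im[:400])
print(status.get_state()["ft_torque"].round(2))
E
```

```text
[0.05 0.33 0.52]
```

View pics/w5.png

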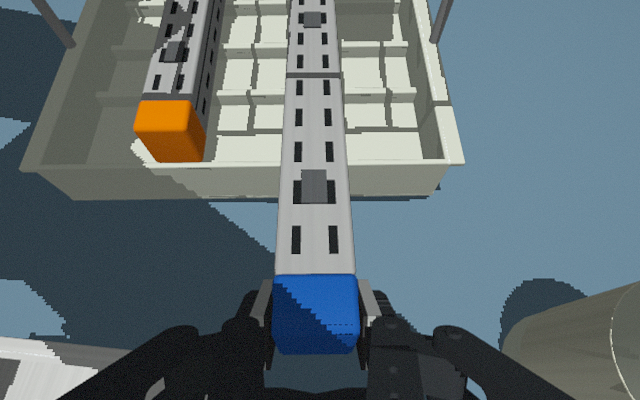

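The case rests on the lip and ribs, with the force now pressing upward. I'll let go and regrip near the middle.

apply_moves:
  moves: [0, 0, 0, 0, 0, 0, 0, 0, 0, 0, 0, 0, 0, 0, 0, 0, 0, 0, 0, 0.4, 0.1, -0.02, 0, 0, 0, 0.9, 0.1, -0.04, 0, 0, 0, 1.4, 0, -0.06, 0, 0, 0, 1.9, -0.1, -0.1, 0, 0, 0, 2.4, -0.2, -0.13, 0, 0, 0, 2.9, -0.4, -0.15, 0, 0, 0, 3.3, -0.5, -0.15, 0, 0, 0, 3.3, -0.5, -0.15, 0, 0, 0, 3.3, -0.5, -0.15, 0, 0]
  claw: 70

```text
clock: 7.78
tcp_pos: [0.5984, 0.0012, 0.0683]
orientation: [-0.186, 0.68, 0.686, 0.18]
wrist_force: [-1.2, 0.5, -0.4]
finger_gap: 0.0596
grip_force: 0.0
```

```bash
python3 - <<'E'
from h import *
im,K,T=cam("wrist"); np.savez("w6.npz",K=K,T=T)
b,K2,T2=cam("scene"); c=b[170:290,250:410]; cv2.imwrite("pics/w6.png",np.hstack([cv2.resize(im,(400,300)),cv2.resize(c,(400,300))]))
E
```

```text
(no output)
```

View pics/w6.png

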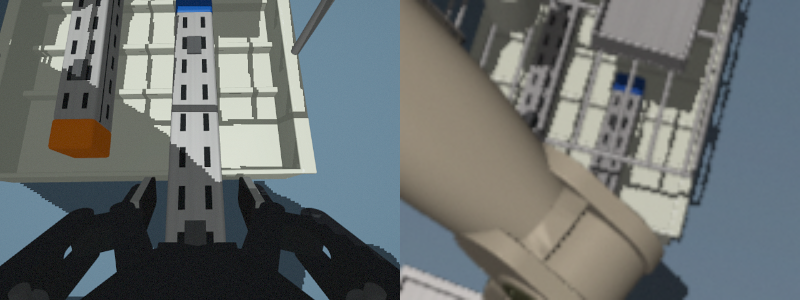

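The fingers straddle the case just outside the lip. Now I'll grip firmly and lift.

apply_moves:
  moves: [0, 0, 0, 0, 0, 0, 0, 0, 0, 0, 0, 0, 0, 0, 0, 0, 0, 0, 0, 0, 0, 0, 0, 0, 0, 0, 0, 0, 0, 0, 0, 0, 0.2, 0, 0, 0, 0, -0.1, 0.4, 0, 0, 0, 0, -0.1, 0.4, 0, 0, 0, 0, -0.1, 0.4, 0, 0, 0]
  claw: 0
  newtons: 100

```text
clock: 8.63
tcp_pos: [0.599, -0.002, 0.0785]
orientation: [-0.185, 0.681, 0.686, 0.18]
wrist_force: [-0.2, -0.3, -3.4]
finger_gap: 0.033
grip_force: 99.0
```

```bash
cat >> h.py <<'E'
def tilt(lo=105,show=True):
    # blue far cap in the wrist image: lid far-edge row; solve tilt from its ray in the plane x=case
    im,K,T=cam("wrist"); hsv=cv2.cvtColor(im,cv2.COLOR_BGR2HSV)
    m=cv2.inRange(hsv,(lo,150,40),(125,255,255)); m[230:]=0
    n,l,st,ce=cv2.connectedComponentsWithStats(m)
    for s in st[1:]:
        if s[4]>60: print("blob",s.tolist())
    return im,K,T
E
python3 - <<'E'
from h import *
im,K,T=tilt(); p,R=cur(); print(p,R.as_matrix()[:,2].round(3),status.get_state()["wrist_force"].round(1),status.get_state()["ft_torque"].round(2))
g=p-.011*R.as_matrix()[:,2]; print("grasp",g.round(4))
for t in(0,.05,.1,.13,.16,.2):
  # lid line: passes 14 mm above grasp (perp); far end distance L
  for L in(.185,.2):
    P=g+np.array([0,np.cos(t),-np.sin(t)])*L+np.array([0,np.sin(t),np.cos(t)])*.014
    print(t,L,proj(K,T,P).round(1).tolist(),end=" ")
  print()
E
```

```text
blob [282, 0, 58, 19, 975]
[ 0.59876998 -0.00182197  0.07828811] [-0.009  0.499 -0.867] [-0.4  0.3 -3.7] [-0.91 -0.03  0.01]
grasp [ 0.5989 -0.0073  0.0878]
0 0.185 [[316.2, -54.3]] 0 0.2 [[316.4, -75.8]] 
0.05 0.185 [[316.2, -36.0]] 0.05 0.2 [[316.4, -55.3]] 
0.1 0.185 [[316.2, -18.8]] 0.1 0.2 [[316.4, -36.2]] 
0.13 0.185 [[316.3, -9.0]] 0.13 0.2 [[316.5, -25.3]] 
0.16 0.185 [[316.3, 0.5]] 0.16 0.2 [[316.5, -14.8]] 
0.2 0.185 [[316.3, 12.8]] 0.2 0.2 [[316.5, -1.4]]
```

apply_moves:
  moves: [0, 0, 0.2, 0.03, 0, 0, 0, -0.2, 0.3, 0.06, 0, 0, 0, -0.4, 0.4, 0.1, 0, 0, 0, -0.6, 0.4, 0.14, 0, 0, 0, -0.8, 0.4, 0.165, 0, 0, 0, -0.8, 0.4, 0.165, 0, 0]

```text
clock: 9.18
tcp_pos: [0.5986, -0.0233, 0.087]
orientation: [-0.241, 0.664, 0.667, 0.236]
wrist_force: [1.0, -0.1, -3.9]
finger_gap: 0.033
grip_force: 99.2
```

```bash
python3 - <<'E'
from h import *
im,K,T=tilt(); p,R=cur(); s=status.get_state(); print(p,R.as_matrix()[:,2].round(3),s["wrist_force"].round(1),s["ft_torque"].round(2),s["joint_pos"].round(2))
g=p-.011*R.as_matrix()[:,2]; print("grasp",g.round(4))
for t in(-.05,0,.05,.1):
  for L in(.167,.193):
    P=g+np.array([0,np.cos(t),-np.sin(t)])*L+np.array([0,np.sin(t),np.cos(t)])*.014
    print(t,L,proj(K,T,P).round(1).tolist(),end=" ")
  print()
E
```

```text
blob [282, 0, 58, 19, 975]
[ 0.59863589 -0.02261921  0.08733431] [-0.009  0.634 -0.773] [ 0.2  1.1 -2.9] [-1.12 -0.02 -0.01] [-0.46  0.66  0.02  1.29  0.6   0.99]
grasp [ 0.5987 -0.0296  0.0958]
-0.05 0.167 [[315.8, 6.3]] -0.05 0.193 [[316.1, -24.2]] 
0 0.167 [[315.9, 20.3]] 0 0.193 [[316.2, -7.3]] 
0.05 0.167 [[315.9, 33.8]] 0.05 0.193 [[316.2, 8.7]] 
0.1 0.167 [[316.0, 46.7]] 0.1 0.193 [[316.3, 23.8]]
```

The seam row hasn't moved, so the grip isn't slipping and the case is level to about 0.01 rad. I'll draw it fully out and carry it over the tray.

apply_moves:
  moves: [0, -0.5, 0, 0, 0, 0, 0, -1.3, 0, 0, 0, 0, 0, -2.1, 0, 0, 0, 0, 0, -2.9, 0, 0, 0, 0, 0, -3.7, 0, 0, 0, 0, 0, -4.5, 0, 0, 0, 0, 0, -5.3, 0, 0, 0, 0, 0, -6.1, 0, 0, 0, 0, 0, -6.9, 0, 0, 0, 0, 0, -7.7, 0, 0, 0, 0, -0.2, -8.4, 0, 0, 0, 0, -0.8, -9, 0, 0, 0, -0.02, -1.6, -9.6, 0, 0, 0, -0.04, -2.4, -10.1, 0, 0, 0, -0.06, -3.2, -10.6, 0, 0, 0, -0.08, -4, -11.1, 0, 0, 0, -0.1, -4.8, -11.5, 0, 0, 0, -0.1, -5.4, -11.9, 0, 0, 0, -0.1, -5.65, -11.9, 0, 0, 0, -0.1, -5.65, -11.9, 0, 0, 0, -0.1]

```text
clock: 10.9
tcp_pos: [0.4567, -0.3202, 0.0888]
orientation: [-0.228, 0.696, 0.634, 0.248]
wrist_force: [1.0, 0.2, -2.8]
finger_gap: 0.0329
grip_force: 99.7
```

```bash
python3 - <<'E'
from h import *
im,K,T=tilt(); p,R=cur(); s=status.get_state(); print(p,R.as_matrix().round(3).tolist(),s["wrist_force"].round(1),s["ft_torque"].round(2),s["joint_pos"].round(2))
g=p-.011*R.as_matrix()[:,2]; print("grasp",g.round(4))
np.savez("w7.npz",K=K,T=T)
b,K2,T2=cam("scene"); c=b[250:445,150:410]; cv2.imwrite("pics/w7.png",np.vstack([cv2.resize(im,(400,300)),cv2.resize(c,(400,300))]))
E
```

```text
blob [282, 0, 59, 19, 982]
[ 0.45760656 -0.31949311  0.08876485] [[0.073, 0.996, 0.056], [0.77, -0.092, 0.632], [0.634, -0.003, -0.773]] [ 0.3  0.8 -4. ] [-1.1   0.09 -0.04] [-0.97  0.78  0.22  1.58  0.41  0.57]
grasp [ 0.457  -0.3264  0.0973]
```

View pics/w7.png

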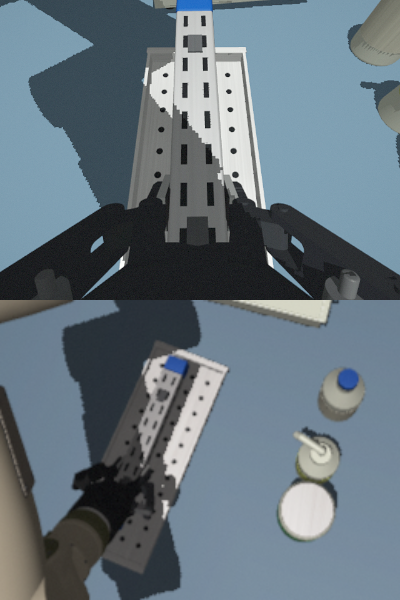

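The last picture shows the case centred over the tray and parallel to it, with its far cap just inside the tray's far rim. I'll check the far clearance from the rim corners at (235,77) and (394,77), and the sides at (213,330).

```bash
python3 - <<'E'
from h import *
w=np.load("w7.npz");K,T=w["K"],w["T"]
a,b=pix(K,T,235,77,.02),pix(K,T,394,76,.02); print("tray far corners",a.round(4),b.round(4),"w",np.linalg.norm(a-b))
print("left side",pix(K,T,209,330,.02).round(4),"right side",pix(K,T,425,330,.02).round(4))
p,R=cur(); d=R.as_matrix()[:,1]; d=np.array([-d[1],d[0],0]); g=p-.011*R.as_matrix()[:,2]
print("case centre",(g+.047*d).round(4),"far",(g+.192*d).round(4),"yaw",np.arctan2(-d[0],d[1]))
x=(b-a)/np.linalg.norm(b-a); yd=np.array([-x[1],x[0],0]); print("yaw tray",np.arctan2(x[1],x[0]),"tray centre",((a+b)/2-.18*yd).round(4))
E
```

```text
tray far corners [ 0.4055 -0.0909  0.02  ] [ 0.5491 -0.1037  0.02  ] w 0.14420366241155932
left side [ 0.3899 -0.3142  0.02  ] right side [ 0.5264 -0.327   0.02  ]
case centre [ 0.4618 -0.2792  0.0972] far [ 0.4749 -0.1348  0.0972] yaw -0.09075304915777054
yaw tray -0.0888492006014562 tray centre [ 0.4613 -0.2766  0.02  ]
```

The case is centred and aligned, so I'll lower it.

apply_moves:
  moves: [0, 0, -0.4, 0, 0, 0, 0, 0, -0.9, 0, 0, 0, 0, 0, -1.4, 0, 0, 0, 0, 0, -1.8, 0, 0, 0, 0, 0, -2.1, 0, 0, 0, 0, 0, -2.4, 0, 0, 0, 0, 0, -2.5, 0, 0, 0, 0, 0, -2.5, 0, 0, 0]

```text
clock: 11.67
tcp_pos: [0.4572, -0.3189, 0.025]
orientation: [-0.229, 0.696, 0.634, 0.248]
wrist_force: [-0.5, 0.6, -3.5]
finger_gap: 0.0334
grip_force: 99.7
```

apply_moves:
  moves: [0, 0, -0.1, 0, 0, 0, 0, 0, -0.2, 0, 0, 0, 0, 0, -0.2, 0, 0, 0]

```text
clock: 11.92
tcp_pos: [0.4575, -0.3194, 0.0209]
orientation: [-0.228, 0.696, 0.634, 0.248]
wrist_force: [-0.5, -0.0, -3.4]
finger_gap: 0.0328
grip_force: 99.7
```

apply_moves:
  moves: [0, 0, -0.06, 0, 0, 0, 0, 0, -0.1, 0, 0, 0, 0, 0, -0.1, 0, 0, 0]

```text
clock: 12.17
tcp_pos: [0.4575, -0.3193, 0.0184]
orientation: [-0.228, 0.696, 0.634, 0.248]
wrist_force: [-0.2, -0.9, -2.2]
finger_gap: 0.0329
grip_force: 99.7
```

apply_moves:
  moves: [0, 0, -0.05, 0, 0, 0, 0, 0, -0.05, 0, 0, 0]

```text
clock: 12.33
tcp_pos: [0.4576, -0.3193, 0.0175]
orientation: [-0.228, 0.696, 0.634, 0.248]
wrist_force: [-0.7, -0.5, -1.2]
finger_gap: 0.0327
grip_force: 99.9
```

Contact is just starting, so I'll take one more small step.

apply_moves:
  moves: [0, 0, -0.04, 0, 0, 0, 0, 0, -0.04, 0, 0, 0]

```text
clock: 12.5
tcp_pos: [0.4576, -0.3194, 0.0175]
orientation: [-0.228, 0.696, 0.634, 0.248]
wrist_force: [-1.3, -1.5, 5.1]
finger_gap: 0.0331
grip_force: 100.7
```

```bash
python3 - <<'E'
from h import *
for k in range(3): s=status.get_state(); print(s["wrist_force"].round(1),s["ft_torque"].round(2),cur()[0].round(4)); cam("wrist")
E
```

```text
[-1.3 -1.5  5.1] [-0.17  0.27  0.2 ] [ 0.4576 -0.3194  0.0175]
[-1.6 -1.   5.3] [-0.18  0.26  0.23] [ 0.4576 -0.3193  0.0175]
[-1.1 -1.4  5.8] [-0.22  0.29  0.2 ] [ 0.4576 -0.3194  0.0175]
```

apply_moves:
  moves: [0, 0, 0, 0, 0, 0, 0, 0, 0, 0, 0, 0]
  newtons: 20

```text
clock: 12.82
tcp_pos: [0.4576, -0.3194, 0.0175]
orientation: [-0.228, 0.696, 0.634, 0.248]
wrist_force: [-1.3, -0.5, 5.0]
finger_gap: 0.0328
grip_force: 100.7
```

apply_moves:
  moves: [0, 0, 0.05, 0, 0, 0, 0, 0, 0.05, 0, 0, 0, 0, 0, 0.05, 0, 0, 0, 0, 0, 0.05, 0, 0, 0, -0.02, -0.25, 0.35, 0, 0, 0, -0.07, -0.75, 0.95, 0, 0, 0, -0.14, -1.4, 1.8, 0, 0, 0, -0.2, -2.1, 2.7, 0, 0, 0, -0.28, -2.8, 3.6, 0, 0, 0, -0.35, -3.5, 4.6, 0, 0, 0, -0.35, -3.5, 5.5, 0, 0, 0, -0.35, -3.5, 5.5, 0, 0, 0]
  claw: 65

```text
clock: 13.82
tcp_pos: [0.4491, -0.4093, 0.1585]
orientation: [-0.225, 0.696, 0.635, 0.247]
wrist_force: [0.9, -0.3, 0.5]
finger_gap: 0.0554
grip_force: 0.0
```

```bash
python3 - <<'E'
from h import *
im,K,T=cam("wrist"); cv2.imwrite("w8.png",im)
hsv=cv2.cvtColor(im,cv2.COLOR_BGR2HSV); m=cv2.inRange(hsv,(105,150,40),(125,255,255))
n,l,st,ce=cv2.connectedComponentsWithStats(m)
for s in st[1:]:
  if s[4]>60: print(s.tolist(), pix(K,T,s[0]+s[2]/2,s[1],.040).round(4))
x=np.array([.461,-.279]);psi=-.09;d=np.array([-np.sin(psi),np.cos(psi)])
print("expected far lid",(x+.145*d).round(4),"near lid",(x-.145*d).round(4))
for n in("scene","side"):
  im2,K2,T2=cam(n); h=cv2.cvtColor(im2,cv2.COLOR_BGR2HSV); mm=cv2.inRange(h,(108,150,40),(122,255,255))
  nn,l,st,ce=cv2.connectedComponentsWithStats(mm)
  for s,c in list(zip(st,ce))[1:]:
    if s[4]>12: q=pix(K2,T2,*c,.036); print(n,s.tolist(),q.round(3))
  # change since start
  o=cv2.imread(f"pics/{n}0.png")
  hs=cv2.cvtColor(o,cv2.COLOR_BGR2HSV)
  for nm,i in(("old",hs),("new",h)):
    a=cv2.inRange(i,(5,180,100),(15,255,255)); a[:, :230]=0; print(nm,"orange",np.array(np.where(a)).mean(1).round(1),(a>0).sum())
  if n=="side": dd=cv2.absdiff(o,im2)[175:355,285:470].max(2)>60; print("changed px in rack (side)",dd.sum())
E
```

```text
[297, 78, 31, 17, 479] [ 0.4727 -0.1319  0.04  ]
[295, 319, 45, 36, 1540] [ 0.453  -0.3946  0.04  ]
expected far lid [ 0.474  -0.1346] near lid [ 0.448  -0.4234]
scene [111, 0, 20, 33, 121] [-0.314  0.652  0.036]
scene [356, 67, 115, 32, 435] [0.704 0.663 0.036]
scene [41, 103, 33, 56, 240] [-0.314  0.18   0.036]
scene [0, 250, 4, 9, 22] [-0.285 -0.225  0.036]
scene [261, 293, 14, 13, 106] [ 0.475 -0.141  0.036]
scene [370, 295, 13, 13, 134] [ 0.761 -0.066  0.036]
scene [3, 370, 46, 97, 315] [-0.01  -0.605  0.036]
scene [220, 387, 17, 13, 93] [ 0.453 -0.403  0.036]
scene [38, 440, 9, 18, 31] [ 0.058 -0.653  0.036]
old orange [237.4 296.3] 125
new orange [237.4 296.3] 125
side [428, 0, 20, 11, 58] [-0.278 -0.191  0.036]
side [547, 66, 62, 40, 226] [-0.308  0.307  0.036]
side [226, 117, 12, 14, 63] [ 0.454 -0.41   0.036]
side [290, 174, 13, 15, 84] [ 0.474 -0.142  0.036]
side [94, 234, 46, 40, 161] [ 0.957 -0.377  0.036]
side [228, 243, 11, 6, 17] [ 0.736 -0.146  0.036]
side [198, 324, 70, 66, 452] [0.96  0.063 0.036]
side [421, 351, 98, 129, 378] [0.677 0.6   0.036]
side [440, 419, 17, 22, 23] [0.748 0.588 0.036]
side [331, 443, 47, 37, 309] [0.959 0.454 0.036]
side [430, 442, 10, 13, 14] [0.806 0.588 0.036]
old orange [269.3 405.4] 97
new orange [271.4 407.5] 103
changed px in rack (side) 3035
```

The caps measure 0.266 m apart at lid height (0.264 m expected), so the case lies flat inside the tray. The orange cap hasn't moved in the scene view. Handing in.

```bash
python3 -c "
from workcell import job; print(job.hand_in())"
```

```text
the job is handed in; nothing more can be done
None
```

I drew the blue-capped case out of the rack and laid it flat and lengthwise in the steriliser tray, then released it and handed the job in at about 14 s. In the scene view the orange-capped case had not moved; I didn't check the shelf items or bottles one by one.

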